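# Load the marking jig, shut it and punch the strap

## Task

Lay the loose steel strap flat in the nest of the blue marking jig, between the steel stops, then shut the yellow lid fully over it. With the lid shut, press the red plunger head right down to its stop and let it spring back up, leaving the lid shut and the strap in the nest. Leave the can, the wrench and the tray of stampings where they are.

Things in the scene. Friction and masses are not known exactly. Their poses are not given: they have to be found in the camera images.
- strap: Loose bright flat steel strap, 120 mm long (its y), 40 mm wide (its x), 10 mm thick (z), 0.37 kg, with a black dot near each end; origin at the centre of its underside. It starts lying flat on the bench on one side of the jig; either end may go either way round.
- jig: Fixed blue base block of the jig, 170 mm (x) by 190 mm (y) by 30 mm high, origin at the centre of its underside; its front is -x, the lid hinge is along its back (+x) edge. Two dark lid rests 62.5 mm high stand at the front corners (x = -63, y = +-80 mm).
- nest (a point): Centre of the nest floor, on the top of the blue block (30 mm above the bench, 15 mm in front of the block's centre). The strap lies here centred, its length along the jig's y. Steel stops about 12 mm high close in the two ends and the last 22 mm of each long side, with about 2 mm of clearance all round at the floor, wider at the top; the long sides are open for fingers over the middle 75 mm.
- lid (a joint): Hinge of the yellow lid: 0 shut (level, resting at 62.5 mm), about 1.57 upright, up to 1.85 leaning away from the robot; starts open. The hinge is stiff: the lid stays where it is put and takes about 3 to 8 N at the tab to move.
- lid_hinge (a point): Middle of the hinge axis, which runs along the jig's y, at the back of the block, 80 mm behind the nest and 62.5 mm above the bench.
- lid_tab (a point): On the black tab at the free front edge of the lid, middle of its outer (upper when shut) face, 140 mm from the hinge; point axes are the lid's: x towards the hinge, z out of the outer face. The lid is a frame 130 mm long, 176 mm wide, 8 mm thick; the tab is 60 mm wide (y), 8 mm thick and ends 152 mm from the hinge.
- plunger (a joint): Travel of the spring plunger in the lid: 0 up, 0.014 m down at its stop; needs about 4 N to start and 10 N at the stop; springs back by itself.
- plunger_top (a point): Centre of the top of the red mushroom head, 48 mm across and 14 mm thick, 53 mm above the lid's outer face, 80 mm from the hinge (straight above the nest and 123.5 mm above the bench when the lid is shut); z is the plunger's axis, outward. When the lid is open it stands out from the lid's back.
- can: Green can with a yellow band, 56 mm across, 125 mm high, standing on the other side of the jig; origin at the centre of its underside. Leave it alone.
- wrench: Steel wrench, 190 mm long, lying on the bench beyond the jig; leave it alone.
- tray: Dark steel tray of stampings, 160 by 210 by 50 mm, 2.5 kg, at the far left of the bench; origin at the centre of its underside. Leave it alone.
There are look-alikes about, which are no part of the job. Leave any pink or turquoise look-alike of the strap alone.

How it is judged:
By the outcome, as a careful person would: the job done as asked, in the order asked, and still so for the second after the job is handed in, with the robot touching nothing.
It also fails if it takes over 67 s, if anything falls off the work surface, if the arm or the gripper's body presses on something with over 40 N, if the wrist force passes 120 N, or if a joint passes its speed limit or range.

## Robot

A 6-joint arm with a two-finger parallel gripper is mounted at the origin on the work surface. World frame = base frame: x ahead of the robot, y to its left, z up, the work surface at z = 0. Lengths are in mm, angles in rad, forces in N, time in s.
With the tool pointing down it reaches from about 300 to 775 mm from the base axis. Payload 14.6 kg.
Tool frame: the origin (TCP) lies at the very end of the fingers, on their centre line; the grasp point (between the pads) lies 19 mm behind it; z points along the fingers, y is the line along which they close (so a half turn about z gives the same grasp; the last joint's range is limited). The gripper opens to 94 mm and grips with 3 to 60 N. Pads are 16 mm wide; open, the fingers measure 119 mm over their backs; the gripper's body (75 mm by 177 mm) begins 78 mm behind the grasp point.
Start: joints at [-1.183, 0.3, 1.521, -0, 1.321, -0.067], TCP at [241.597, -494.085, 205.446] pointing down, gripper open.
Joint ranges: [-3.03, 3.03], [-0.79, 2.21], [0.23, 2.52], [-1.04, 4.18], [0, 3.07], [-2.55, 2.55]. Speed limits (rad/s): [2.22, 2.22, 2.57, 3.14, 3.14, 3.14].

## Interface

Orientations are given as [roll, pitch, yaw] about the fixed x, y, z axes, in that order (R = Rz(yaw) Ry(pitch) Rx(roll)).
In Python, from cell import manip, camera, get_calibration gives the robot as it stands.
- The arm moves only by the tool arm_command, never from a script. Its argument "targets" is a list of rows, each an object of numbers: "hand": the opening, from -1 (shut) to 1 (fully open), so that 0 is half open; "x", "y", "z": the shift along the tool's x, y, z in m; "yaw": the turn about the tool's z in rad. In form: [{"hand": .., "x": .., "y": .., "z": .., "yaw": ..}, ...]. A call has 1 to 10 rows; each row shifts and turns the commanded pose from where the row before left it, along the tool's axes as they then stand; what a row does not reach is not made up. A row lasts 1/10 s, in which the tool goes at most 50 mm and 8.59 degrees, less where a joint would pass 70% of its speed; a pose out of reach is approached as far as the arm can. A call is refused whole if a number of a shift passes 0.05 or a number of a turn 0.15, either way. A call with a gripper value outside its range is refused whole. The fingers move at their own pace and stop on an object; "newtons" is the grip in N (left out, the last holds). Time passes only in rows, so rows that do not move let the fingers close. It gives the time, the measured TCP pose, the force, the opening and the grip force at its end, in the units of the state.
- manip.read_state(): the state, without advancing time (a new reading comes with each control period).
- camera(name): name is "scene" or "top"; returns the picture (384x512x3 uint8, red, green, blue); there is no depth.
- get_calibration(name): a dict with "K" (3x3 intrinsics, pixels), "cam_to_world" (4x4, takes a point from camera to world coordinates). Camera axes: x right, y up, looking along -z (the intrinsics and any distortion apply to the point x, -y, -z); pixel columns grow to the right and rows downward; lengths in mm; the calibration is good to about 2 mm. A picture is of the moment at which its call begins. get_calibration takes no time and is no camera call.
- manip.sign_off(): hands the job in; it is judged then, once.
The state is a dict: "clock": time; "joints": joint angles; "qd": joint speeds; "effort": joint torques, N m; "eef_pos": TCP position; "eef_rot": TCP orientation; "wrist_force": force on the tool from outside, world axes, zero at the start; "moment": the same for the moment, N m; "finger_gap": finger opening in mm; "finger_force": force on a finger pad.
Only numpy, scipy, OpenCV 4.12 (cv2) and the standard library are available. Lean on these libraries where they do the work, as an engineer would, in place of code of your own. Each camera call takes 0.05 s, during which the arm holds its last target. There are 200 camera calls.

## Working session

There is one attempt and no reset: what is moved stays moved. The work goes in short steps, Python scripts to look and compute and a tool call to move; the robot and the scene stay as the last step left them, time stands still between calls to the robot, and variables do not carry over. Pictures are saved under pics/ and viewed, at most 11 in all, crops included, and the job is handed in when it is done.

Besides the shell and the picture viewer there is one more tool, called after "Call:" by a JSON object that holds its "fn" and its "kwargs", one argument or row to a line. arm_command: Moves the arm, as the interface text tells. Its arguments: {"type":"object","properties":{"targets":{"type":"array"},"newtons":{"type":"number"}},"required":["targets"]}

```bash
mkdir -p pics
python3 - <<'E'
from cell import manip,camera,get_calibration
import cv2
for n in("scene","top"):
    im=camera(n);cv2.imwrite(f"pics/{n}0.png",cv2.cvtColor(im,cv2.COLOR_RGB2BGR));c=get_calibration(n);print(n,c)
print(manip.read_state())
E
```

```text
scene {'K': array([[458.75797185,   0.        , 253.70206294],
       [  0.        , 458.75797185, 189.86833544],
       [  0.        ,   0.        ,   1.        ]]), 'cam_to_world': array([[-6.87220697e-01, -5.86991069e-01,  4.27982709e-01,
         1.11255652e+03],
       [ 7.26381101e-01, -5.47205068e-01,  4.15857078e-01,
         5.12162999e+02],
       [-9.91008345e-03,  5.96664142e-01,  8.02429867e-01,
         1.18820102e+03],
       [ 0.00000000e+00,  0.00000000e+00,  0.00000000e+00,
         1.00000000e+00]])}
top {'K': array([[480.45952789,   0.        , 254.95452576],
       [  0.        , 480.45952789, 183.5783816 ],
       [  0.        ,   0.        ,   1.        ]]), 'cam_to_world': array([[ 2.13195681e-02,  9.89408060e-01, -1.43586794e-01,
         3.11412524e+02],
       [-9.99650244e-01,  1.88480683e-02, -1.85510143e-02,
        -9.01053017e+01],
       [-1.56481893e-02,  1.43932074e-01,  9.89463841e-01,
         1.41545198e+03],
       [ 0.00000000e+00,  0.00000000e+00,  0.00000000e+00,
         1.00000000e+00]])}
{'clock': 0.1, 'joints': array([-1.18261691e+00,  3.00374753e-01,  1.52147983e+00, -2.51350143e-06,
        1.32069469e+00, -6.65600648e-02]), 'qd': array([ 5.44982192e-05, -1.67857928e-03, -6.47882291e-04, -9.99788591e-04,
        7.55818947e-04,  1.43773446e-03]), 'effort': array([ 1.94447231e-03, -5.32641685e+01, -3.53282511e+01,  7.10023334e-02,
        2.35034066e-02, -6.22244784e-05]), 'eef_pos': array([ 241.50949883, -493.8965537 ,  204.98200977]), 'eef_rot': array([-3.14063799e+00, -6.11963262e-05,  4.54740074e-01]), 'wrist_force': array([-0.09814174,  0.28114073,  0.22955522]), 'moment': array([ 0.02170611, -0.00685856,  0.03710461]), 'finger_force': 0.0, 'finger_gap': 93.87773873821675}
```

View pics/top0.png

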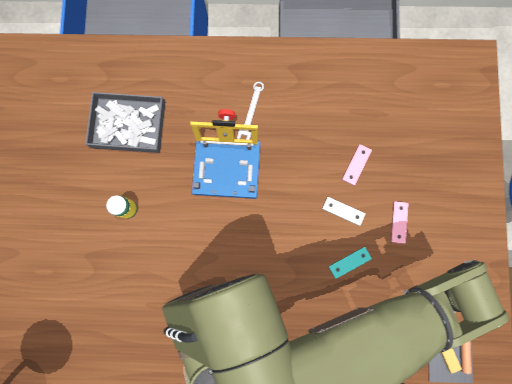

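View pics/scene0.png

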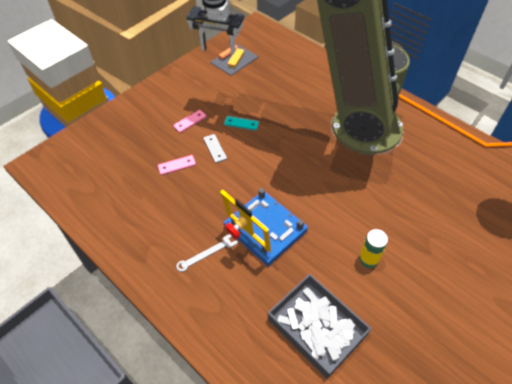

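The top view shows the bright strap at about (344,211), the jig at (227,170) with its lid about upright at row 130, the can at (122,207) and the wrench behind the jig. Next I'll measure the strap and jig.

```bash
cat > h.py <<'E'
from cell import manip,camera,get_calibration
import cv2,numpy as np
def w(n,u,v,z):
    c=get_calibration(n);K=c['K'];T=c['cam_to_world']
    d=T[:3,:3]@np.array([(u-K[0,2])/K[0,0],-(v-K[1,2])/K[1,1],-1]);o=T[:3,3]
    return o+d*(z-o[2])/d[2]
def px(n,p):
    c=get_calibration(n);K=c['K'];T=c['cam_to_world']
    q=T[:3,:3].T@(np.array(p)-T[:3,3]);return K[0,0]*q[0]/-q[2]+K[0,2],K[1,1]*-q[1]/-q[2]+K[1,2]
def quad(n,mask,z):
    cs,_=cv2.findContours(mask.astype(np.uint8),cv2.RETR_EXTERNAL,cv2.CHAIN_APPROX_NONE)
    c=max(cs,key=cv2.contourArea)[:,0]
    P=np.array([w(n,u,v,z)[:2] for u,v in c],np.float32)
    return cv2.minAreaRect(P)
def box(s,u0,u1,v0,v1):
    m=np.zeros(s.shape[:2],bool);m[v0:v1,u0:u1]=1;return m
E
python3 - <<'E'
from h import *
im=camera("top");hsv=cv2.cvtColor(im,cv2.COLOR_RGB2HSV)
m=(hsv[...,1]<60)&(hsv[...,2]>150)&box(im,315,372,190,232)
print('strap',quad("top",m,10),m.sum())
b=(hsv[...,0]>100)&(hsv[...,0]<125)&(hsv[...,1]>120)&box(im,185,270,120,205)
print('blue',quad("top",b,30),b.sum())
s=camera("scene");hs=cv2.cvtColor(s,cv2.COLOR_RGB2HSV)
m=(hs[...,1]<60)&(hs[...,2]>150)&box(s,200,230,133,164)
print('strap sc',quad("scene",m,10))
a=cv2.resize(im[80:210,180:280],None,fx=5,fy=4.5,interpolation=cv2.INTER_CUBIC)[:, :400]
b=cv2.resize(s[175:275,200:320],None,fx=6,fy=6,interpolation=cv2.INTER_CUBIC)
a=cv2.resize(im[80:210,180:280],(400,520),interpolation=cv2.INTER_CUBIC)
b=cv2.resize(b,(400,333));c=np.zeros((520,800,3),np.uint8);c[:,:400]=a;c[:333,400:]=b
cv2.imwrite("pics/c1.png",c[...,::-1])
E
```

```text
strap ((439.991455078125, -324.4344787597656), (121.83779907226562, 41.829952239990234), 66.6236801147461) 585
blue ((558.8121948242188, 21.736236572265625), (187.44918823242188, 169.05291748046875), 87.64645385742188) 2769
strap sc ((443.4683837890625, -322.2325134277344), (124.54051971435547, 43.59471130371094), 66.7957992553711)
```

View pics/c1.png

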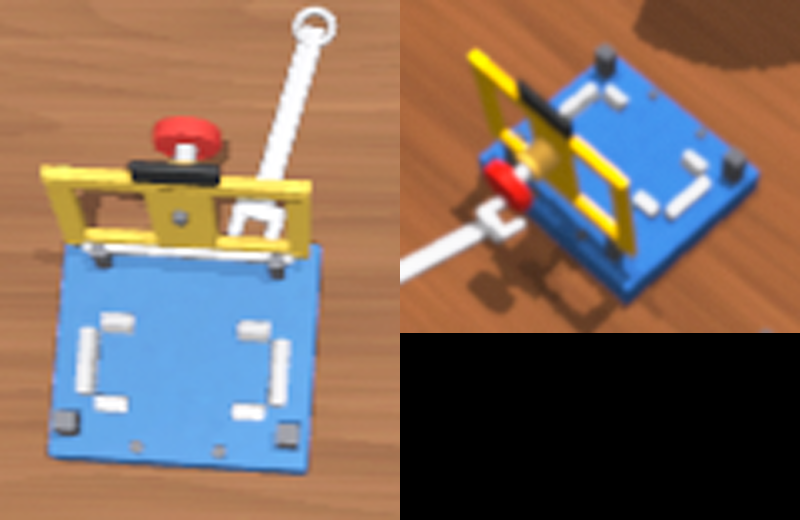

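The crops show the nest stops forming a rectangle about the nest, the lid roughly upright with its tab at the top, and the plunger sticking out behind. The strap measures 122 x 42 mm and the block 187 x 169 mm, which match the sizes given. Next: turn and move above the strap.

Call:
{"fn": "arm_command", "kwargs": {
  "targets": [
    {"yaw": -0.1414},
    {"yaw": -0.1414},
    {"yaw": -0.1414},
    {"yaw": -0.1414},
    {"yaw": -0.1414},
    {"x": 0.039,"y": 0.019},
    {"x": 0.039,"y": 0.019},
    {"x": 0.039,"y": 0.019},
    {"x": 0.039,"y": 0.019},
    {"x": 0.039,"y": 0.019}
  ]
}}

```text
schema error: expected keys hand, x, y, z, yaw
```

Call:
{"fn": "arm_command", "kwargs": {
  "targets": [
    {"x": 0.04,"y": 0.02,"z": 0.02},
    {"z": 0.04},
    {"z": 0.04},
    {"z": 0.04},
    {}
  ]
}}

```text
schema error: expected keys hand, x, y, z, yaw
```

Run:
```python
from h import *
c=np.zeros((500,800,3),np.uint8)
t=camera("top");s=camera("scene")
c[:,:400]=cv2.resize(t[160:260,294:374],(400,500),interpolation=cv2.INTER_CUBIC)
c[:,400:]=cv2.resize(s[90:190,175:255],(400,500),interpolation=cv2.INTER_CUBIC)
p=manip.read_state();print(p['eef_pos'],p['eef_rot'])
e=p['eef_pos'];print(px('top',e),px('scene',e))
cv2.imwrite("pics/c2.png",c[...,::-1])
def blobs(n,im,bx):
    h=cv2.cvtColor(im,cv2.COLOR_RGB2HSV);m=(h[...,1]<60)&(h[...,2]>170)&box(im,*bx)
    k,l,st,ce=cv2.connectedComponentsWithStats(m.astype(np.uint8))
    for i in range(1,k):
        if st[i,4]>5: print(n,st[i],ce[i].round(1),w(n,*ce[i],42).round(1))
blobs('top',t,(197,256,152,190));blobs('scene',s,(246,300,196,245))
```

```text
[ 241.56402522 -494.02956962  205.28568505] [-3.14123472e+00 -3.71743272e-05  4.54736832e-01]
(np.float64(426.48218832937795), np.float64(285.74781580172794)) (np.float64(218.1104511568816), np.float64(51.831131394432134))
top [205 158   9   5  40] [208.7 160. ] [577.7  71.8  42. ]
top [239 160   9   5  39] [243.  161.9] [573.6 -28.2  42. ]
top [199 162   6  17  80] [201.3 169.8] [548.1  92.4  42. ]
top [247 165   5  17  73] [249.3 173.3] [540.6 -47.2  42. ]
top [204 179   8   4  32] [207.5 180.5] [517.1  73.3  42. ]
top [238 181   8   4  32] [241.5 182.5] [513.1 -25.4  42. ]
top [249 186   5   4  16] [251.2 187.7] [498.5 -53.7  42. ]
scene [248 200  12   9  46] [253.3 204.4] [542.1 -44.7  42. ]
scene [261 201   7   5  21] [264.1 203.2] [516.4 -23.7  42. ]
scene [280 220  13  20  90] [286.6 230.7] [543.5  90.3  42. ]
scene [255 233   6   6   6] [257.5 235.5] [613.5  39.5  42. ]
scene [270 233   8   7  32] [273.3 235.8] [583.   73.7  42. ]
```

View pics/c2.png

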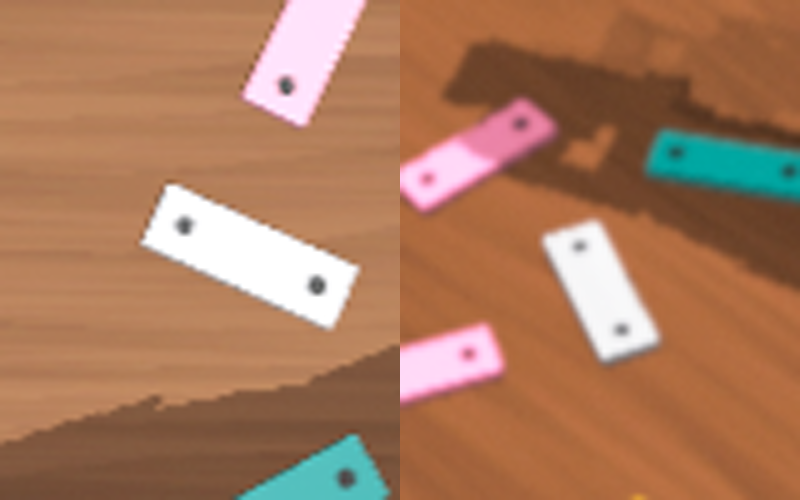

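The call was refused because every key is needed, so nothing moved; the picture shows only the bright strap, still untouched. The nest comes out near (544, 22.6) with yaw about -2.5°. I'll resend with full rows.

Call:
{"fn": "arm_command", "kwargs": {
  "targets": [
    {"hand": 1,"x": 0,"y": 0,"z": 0,"yaw": -0.1414},
    {"hand": 1,"x": 0,"y": 0,"z": 0,"yaw": -0.1414},
    {"hand": 1,"x": 0,"y": 0,"z": 0,"yaw": -0.1414},
    {"hand": 1,"x": 0,"y": 0,"z": 0,"yaw": -0.1414},
    {"hand": 1,"x": 0,"y": 0,"z": 0,"yaw": -0.1414},
    {"hand": 1,"x": 0.039,"y": 0.019,"z": 0,"yaw": 0},
    {"hand": 1,"x": 0.039,"y": 0.019,"z": 0,"yaw": 0},
    {"hand": 1,"x": 0.039,"y": 0.019,"z": 0,"yaw": 0},
    {"hand": 1,"x": 0.039,"y": 0.019,"z": 0,"yaw": 0},
    {"hand": 1,"x": 0.039,"y": 0.019,"z": 0,"yaw": 0}
  ]
}}

```text
clock: 1.3
eef_pos: [407.4, -351.6, 205.5]
eef_rot: [3.141, 0.0, 1.162]
wrist_force: [0.5, -0.1, 0.4]
finger_gap: 94.1
finger_force: 0.0
```

Call:
{"fn": "arm_command", "kwargs": {
  "targets": [
    {"hand": 1,"x": 0.04,"y": 0.02,"z": 0.02,"yaw": 0},
    {"hand": 1,"x": 0,"y": 0,"z": 0.04,"yaw": 0},
    {"hand": 1,"x": 0,"y": 0,"z": 0.04,"yaw": 0},
    {"hand": 1,"x": 0,"y": 0,"z": 0.04,"yaw": 0},
    {"hand": 1,"x": 0,"y": 0,"z": 0,"yaw": 0},
    {"hand": 1,"x": 0,"y": 0,"z": 0,"yaw": 0}
  ]
}}

```text
clock: 1.9
eef_pos: [440.8, -324.4, 66.3]
eef_rot: [-3.141, -0.0, 1.162]
wrist_force: [0.7, 0.4, 1.1]
finger_gap: 94.0
finger_force: 0.0
```

Run:
```python
from h import *
c=np.zeros((500,800,3),np.uint8)
t=camera("top");s=camera("scene")
c[:,:400]=cv2.resize(t[160:260,304:384],(400,500),interpolation=cv2.INTER_CUBIC)
c[:,400:]=cv2.resize(s[90:190,175:255],(400,500),interpolation=cv2.INTER_CUBIC)
p=manip.read_state();print(p['eef_pos'],p['eef_rot'],p['joints'],p['finger_gap'])
e=p['eef_pos'];print(px('top',e),px('scene',e))
cv2.imwrite("pics/c3.png",c[...,::-1])
```

```text
[ 441.45498299 -325.03372532   67.80031537] [3.13847972e+00 9.18092379e-04 1.16163739e+00] [-7.01483069e-01  4.47073254e-01  1.66404840e+00  2.09607069e-05
  1.02722555e+00 -2.92336372e-01] 93.7910275467709
(np.float64(347.1798633623301), np.float64(208.43726287143443)) (np.float64(213.09306078838085), np.float64(134.99200293171452))
```

View pics/c3.png

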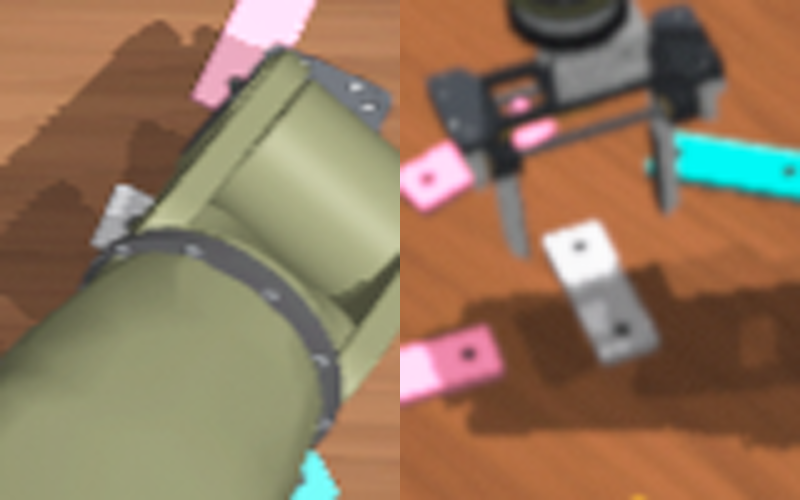

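The fingertips straddle the strap as predicted (mean (214,136.5) against (213,135)). I'll narrow the opening to stay clear of the pink look-alike, then descend and grip.

Call:
{"fn": "arm_command", "kwargs": {
  "targets": [
    {"hand": 0.4,"x": 0,"y": 0,"z": 0,"yaw": 0},
    {"hand": 0.4,"x": 0,"y": 0,"z": 0.02,"yaw": 0},
    {"hand": 0.4,"x": 0,"y": 0,"z": 0.02,"yaw": 0},
    {"hand": 0.4,"x": 0,"y": 0,"z": 0.015,"yaw": 0},
    {"hand": 0.4,"x": 0,"y": 0,"z": 0.008,"yaw": 0},
    {"hand": 0.4,"x": 0,"y": 0,"z": 0,"yaw": 0},
    {"hand": 0.4,"x": 0,"y": 0,"z": 0,"yaw": 0}
  ]
}}

```text
clock: 2.7
eef_pos: [440.9, -324.5, 3.2]
eef_rot: [3.141, 0.0, 1.162]
wrist_force: [-0.6, 0.3, 0.3]
finger_gap: 65.9
finger_force: 0.0
```

Call:
{"fn": "arm_command", "kwargs": {
  "newtons": 30,
  "targets": [
    {"hand": -1,"x": 0,"y": 0,"z": 0,"yaw": 0},
    {"hand": -1,"x": 0,"y": 0,"z": 0,"yaw": 0},
    {"hand": -1,"x": 0,"y": 0,"z": 0,"yaw": 0},
    {"hand": -1,"x": 0,"y": 0,"z": 0,"yaw": 0},
    {"hand": -1,"x": 0,"y": 0,"z": 0,"yaw": 0},
    {"hand": -1,"x": 0,"y": 0,"z": 0,"yaw": 0}
  ]
}}

```text
clock: 3.3
eef_pos: [440.8, -324.4, 2.8]
eef_rot: [3.141, 0.0, 1.162]
wrist_force: [0.5, 0.9, 4.7]
finger_gap: 39.4
finger_force: 30.0
```

Gripped at a 39.4 mm gap. While lifting, I'll check the lid's angle, since the gripper's body may come close to the lid above the nest.

Call:
{"fn": "arm_command", "kwargs": {
  "targets": [
    {"hand": -1,"x": 0,"y": 0,"z": -0.02,"yaw": 0},
    {"hand": -1,"x": 0,"y": 0,"z": -0.04,"yaw": 0},
    {"hand": -1,"x": 0,"y": 0,"z": -0.04,"yaw": 0},
    {"hand": -1,"x": 0,"y": 0,"z": 0,"yaw": -0.1217},
    {"hand": -1,"x": 0,"y": 0,"z": 0,"yaw": -0.1217},
    {"hand": -1,"x": 0,"y": 0,"z": 0,"yaw": -0.1217}
  ]
}}

```text
clock: 3.9
eef_pos: [440.2, -323.9, 102.1]
eef_rot: [-3.141, -0.001, 1.532]
wrist_force: [0.5, -0.1, -2.5]
finger_gap: 39.6
finger_force: 30.0
```

Run:
```python
from h import *
y=np.radians(-2.5);ex=np.array([np.cos(y),np.sin(y),0]);ey=np.array([-np.sin(y),np.cos(y),0])
H=np.array([544,22.6,62.5])+80*ex
from scipy.optimize import minimize
t=camera("top");s=camera("scene")
def cen(im,b,red):
    h=cv2.cvtColor(im,cv2.COLOR_RGB2HSV)
    m=((h[...,2]<60) if not red else ((h[...,0]<6)|(h[...,0]>172))&(h[...,1]>170)&(h[...,2]>100))&box(im,*b)
    ys,xs=np.nonzero(m);return xs.mean().round(1),ys.mean().round(1),len(xs)
print('tab',cen(t,(205,242,115,130),0),cen(s,(225,255,192,222),0))
print('red',cen(t,(210,245,100,125),1),cen(s,(220,245,215,245),1))
for a in (1.35,1.45,1.57,1.65,1.75,1.85):
    f=lambda r,n:H+r*(-np.cos(a)*ex+np.array([0,0,np.sin(a)]))+n*(np.sin(a)*ex+np.array([0,0,np.cos(a)]))
    print(a,[np.round(px(n,p),1) for p in(f(141,4),f(80,54)) for n in('top','scene')])
```

```text
tab (np.float64(223.4), np.float64(123.9), 58) (np.float64(243.4), np.float64(208.9), 47)
red (np.float64(226.4), np.float64(113.6), 114) (np.float64(231.7), np.float64(230.3), 116)
1.35 [array([222. , 141.2]), array([256.3, 196.4]), array([225.3, 123. ]), array([239.8, 220.1])]
1.45 [array([222.4, 135.8]), array([252.5, 198.9]), array([225.6, 120.2]), array([237.4, 222.9])]
1.57 [array([222.9, 129.4]), array([247.8, 202.5]), array([226. , 117.3]), array([234.8, 226.2])]
1.65 [array([223.2, 125.2]), array([244.7, 205.1]), array([226.3, 115.6]), array([233.2, 228.5])]
1.75 [array([223.7, 120.3]), array([240.9, 208.7]), array([226.7, 113.7]), array([231.3, 231.4])]
1.85 [array([224.2, 115.6]), array([237.1, 212.5]), array([227.1, 112.1]), array([229.6, 234.2])]
```

The lid stands at about 1.70 rad, which would leave almost no room for the gripper's body at the nest. I'll push it back to about 1.83 with the back of a finger on the way.

Call:
{"fn": "arm_command", "kwargs": {
  "targets": [
    {"hand": -1,"x": 0,"y": 0,"z": -0.04,"yaw": 0},
    {"hand": -1,"x": 0,"y": 0,"z": -0.043,"yaw": 0},
    {"hand": -1,"x": 0.0435,"y": 0.013,"z": 0,"yaw": 0},
    {"hand": -1,"x": 0.0435,"y": 0.013,"z": 0,"yaw": 0},
    {"hand": -1,"x": 0.0435,"y": 0.013,"z": 0,"yaw": 0},
    {"hand": -1,"x": 0.0435,"y": 0.013,"z": 0,"yaw": 0},
    {"hand": -1,"x": 0.0435,"y": 0.013,"z": 0,"yaw": 0},
    {"hand": -1,"x": 0.0435,"y": 0.013,"z": 0,"yaw": 0},
    {"hand": -1,"x": 0.0435,"y": 0.013,"z": 0,"yaw": 0},
    {"hand": -1,"x": 0.0435,"y": 0.013,"z": 0,"yaw": 0}
  ]
}}

```text
clock: 5.0
eef_pos: [559.8, 20.8, 185.1]
eef_rot: [-3.141, 0.0, 1.523]
wrist_force: [0.4, -0.2, -1.3]
finger_gap: 39.4
finger_force: 30.0
```

Call:
{"fn": "arm_command", "kwargs": {
  "targets": [
    {"hand": -1,"x": 0,"y": 0.02,"z": 0,"yaw": 0},
    {"hand": -1,"x": 0,"y": 0.01,"z": 0,"yaw": 0},
    {"hand": -1,"x": 0,"y": 0.008,"z": 0,"yaw": 0},
    {"hand": -1,"x": 0,"y": 0.008,"z": 0,"yaw": 0},
    {"hand": -1,"x": 0,"y": 0.006,"z": 0,"yaw": 0},
    {"hand": -1,"x": 0,"y": 0,"z": 0,"yaw": 0}
  ]
}}

```text
clock: 5.6
eef_pos: [611.9, 16.3, 185.1]
eef_rot: [-3.141, -0.0, 1.526]
wrist_force: [-1.0, 0.4, -2.8]
finger_gap: 39.7
finger_force: 30.0
```

Call:
{"fn": "arm_command", "kwargs": {
  "targets": [
    {"hand": -1,"x": 0,"y": 0.006,"z": 0,"yaw": 0},
    {"hand": -1,"x": 0,"y": 0.005,"z": 0,"yaw": 0},
    {"hand": -1,"x": 0,"y": 0,"z": 0,"yaw": 0}
  ]
}}

```text
clock: 5.9
eef_pos: [623.1, 16.0, 185.3]
eef_rot: [3.141, -0.0, 1.527]
wrist_force: [0.3, -0.0, -3.5]
finger_gap: 39.5
finger_force: 30.0
```

Run:
```python
from h import *
c=np.zeros((600,800,3),np.uint8)
t=camera("top");s=camera("scene")
c[:,:400]=cv2.resize(t[80:200,187:267],(400,600),interpolation=cv2.INTER_CUBIC)
c[:,400:]=cv2.resize(s[150:270,210:290],(400,600),interpolation=cv2.INTER_CUBIC)
cv2.imwrite("pics/c4.png",c[...,::-1])
```

```text
(no output)
```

View pics/c4.png

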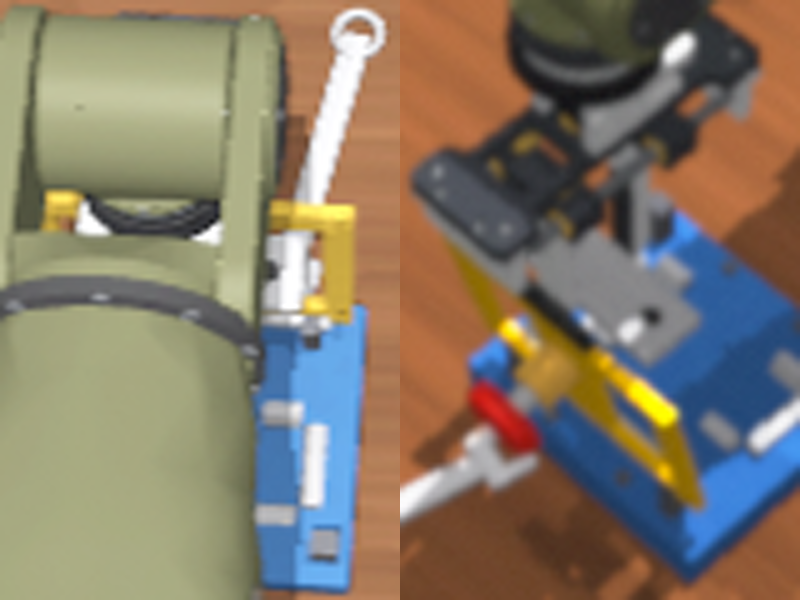

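The red head is now at scene (230.6,233), so the lid is at about 1.80 and there's room. Next: back to above the nest, lower to z = 70, and measure strap against nest.

Call:
{"fn": "arm_command", "kwargs": {
  "targets": [
    {"hand": -1,"x": 0.001,"y": -0.04,"z": 0,"yaw": 0},
    {"hand": -1,"x": 0.002,"y": -0.039,"z": 0,"yaw": 0},
    {"hand": -1,"x": 0,"y": 0,"z": 0.04,"yaw": 0},
    {"hand": -1,"x": 0,"y": 0,"z": 0.04,"yaw": 0},
    {"hand": -1,"x": 0,"y": 0,"z": 0.035,"yaw": 0},
    {"hand": -1,"x": 0,"y": 0,"z": 0,"yaw": 0},
    {"hand": -1,"x": 0,"y": 0,"z": 0,"yaw": 0}
  ]
}}

```text
clock: 6.7
eef_pos: [544.4, 22.6, 71.6]
eef_rot: [3.141, -0.0, 1.527]
wrist_force: [0.7, -0.6, -1.8]
finger_gap: 39.4
finger_force: 30.0
```

Run:
```python
from h import *
s=camera("scene");p=manip.read_state();e=p['eef_pos'];print(e,p['eef_rot'],p['wrist_force'])
y=np.radians(-2.5);ex=np.array([np.cos(y),np.sin(y),0]);ey=np.array([-np.sin(y),np.cos(y),0])
S=6;u0,v0=225,160
big=cv2.resize(s[v0:v0+95,u0:u0+100],None,fx=S,fy=S,interpolation=cv2.INTER_CUBIC)
def dr(P,col):
    q=np.array([px('scene',a) for a in P]);q=((q-[u0,v0]+.5)*S).astype(np.int32);cv2.polylines(big,[q],True,col,1)
def rect(c,a,b): return [c+i*a*ex+j*b*ey for i,j in((1,1),(1,-1),(-1,-1),(-1,1))]
c=e.copy();c[2]+=7.2;dr(rect(c,20,60),(255,0,0))
dr(rect(np.array([544,22.6,42.]),22+2,62+2),(0,255,0))
dr(rect(np.array([544,22.6,30.])+15*ex,85,95),(255,255,0))
cv2.imwrite("pics/c5.png",big[...,::-1])
```

```text
[545.02550887  22.58196478  72.50584989] [ 3.13880809e+00 -8.60449614e-05  1.52692364e+00] [ 0.82235783 -0.18581756 -2.03923683]
```

View pics/c5.png

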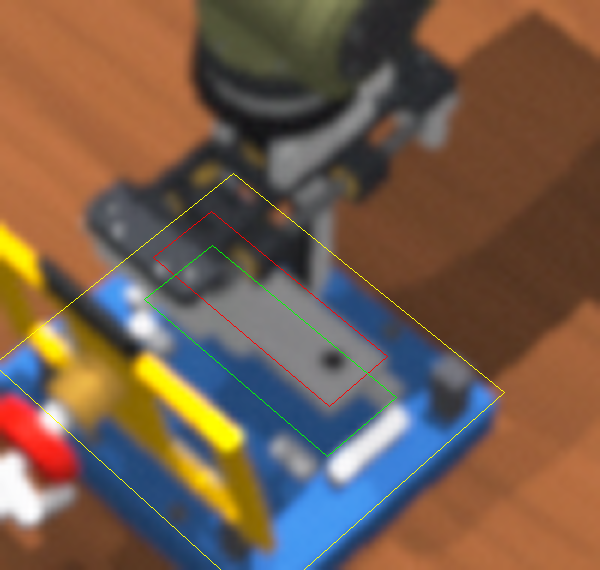

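The held strap matches its prediction from the TCP (end at (330,410)). The nest reference is less sure, so I'll fit the block model to both of the first pictures, with the strap as a check.

```bash
cat > fit.py <<'E'
from h import *
from scipy.optimize import minimize
def model(n,P,L,W,Hh,S=8,b=None):
    x,y,a=P;ex=np.array([np.cos(a),np.sin(a),0]);ey=np.array([-np.sin(a),np.cos(a),0])
    q=np.array([px(n,np.array([x,y,z])+i*L/2*ex+j*W/2*ey) for i in(-1,1) for j in(-1,1) for z in(0,Hh)])
    u0,u1,v0,v1=b;q=(q-[u0,v0]+.5)*S
    im=np.zeros(((v1-v0)*S,(u1-u0)*S),np.uint8)
    cv2.fillConvexPoly(im,cv2.convexHull((q*16).astype(np.int32)),255,cv2.LINE_AA,4)
    return cv2.resize(im,(u1-u0,v1-v0),interpolation=cv2.INTER_AREA)/255.
def fit(n,soft,b,P0,dims,ign=None):
    u0,u1,v0,v1=b;t=soft[v0:v1,u0:u1];wt=np.ones_like(t) if ign is None else 1.-ign[v0:v1,u0:u1]
    f=lambda P:(wt*(model(n,[P[0],P[1],P[2]/500],*dims,b=b)-t)**2).sum()
    P0=np.array([P0[0],P0[1],P0[2]*500])
    r=minimize(f,P0,method='Nelder-Mead',options=dict(initial_simplex=np.vstack([P0]+[P0+6*np.eye(3)[i] for i in range(3)]),xatol=.05))
    print(n,dims,r.x[:2].round(2),'yaw deg',np.degrees(r.x[2]/500).round(2),r.fun.round(1))
E
python3 - <<'E'
from fit import *
for n,bs,bj in(("top",(318,370,192,230),(186,268,144,204)),("scene",(200,230,132,165),(225,312,188,268))):
    im=cv2.imread(f"pics/{n}0.png").astype(float);B,G,R=im[...,0],im[...,1],im[...,2]
    # strap: blue channel contrast against wood (R>>B)
    sat=np.clip((B/np.maximum(R,1)-.55)/.4,0,1);fit(n,sat,bs,(440,-324,-.41),(40,120,10))
    bl=(B-R)/np.maximum(B+R,1);soft=np.clip((bl+.25)/.5,0,1)
    stopmask=((B>150)&(abs(B-R)<40))|((R<110)&(B<110)&(abs(R-B)<25))   # stops, rests
    ign=cv2.dilate(stopmask.astype(np.uint8),np.ones((3,3)))
    yel=((R>120)&(B<70)&(G>100)).astype(np.uint8)
    ign=np.maximum(ign,cv2.dilate(yel,np.ones((5,5))))
    if n=="scene":
        # keep only region in front of the lid: front/right edges
        g=np.zeros_like(ign);cv2.fillConvexPoly(g,np.array([[215,180],[232,190],[262,240],[268,275],[215,275]]),1);ign=np.maximum(ign,g)
    fit(n,soft,bj,(559,22,-.044),(170,190,30),ign)
E
```

```text
top (40, 120, 10) [ 440.56 -324.61] yaw deg -23.47 3.1
top (170, 190, 30) [562.13  22.45] yaw deg -2.46 2.1
scene (40, 120, 10) [ 442.   -325.35] yaw deg -23.22 3.5
scene (170, 190, 30) [558.14  24.24] yaw deg -1.45 0.8
```

Run:
```python
from fit import *
im=cv2.imread("pics/top0.png").astype(np.float32)
a=np.radians(-2.46);ex=np.array([np.cos(a),np.sin(a),0]);ey=np.array([-np.sin(a),np.cos(a),0]);C=np.array([545.5,23,30.])
def prof(d,o,L,z):
    g=np.arange(-L,L,.5);acc=0
    for k in o:
        q=np.array([px("top",C+d*t+k+[0,0,z-30]) for t in g],np.float32)
        acc=acc+cv2.remap(im[...,2],q[:,0].reshape(1,-1),q[:,1].reshape(1,-1),cv2.INTER_LINEAR)[0]
    acc/=len(o);h=(acc.max()+np.median(acc))/2;i=np.nonzero(np.diff((acc>h).astype(int)))[0]
    return g[i].round(1)
for z in(30,42):
    print(z,'x+y',prof(ex,[ey*k for k in(46,49,52)],42,z),'x-y',prof(ex,[-ey*k for k in(46,49,52)],42,z))
    print(z,'y',prof(ey,[ex*k for k in(-10,-5,0,5,10)],82,z))
```

```text
Traceback (most recent call last):
  File "h.py", line 8, in px
    c=get_calibration(n);K=c['K'];T=c['cam_to_world']
ValueError: time passes only in moves, steps and waits
```

```bash
sed -i '1a import functools,cell\nget_calibration=functools.lru_cache(cell.get_calibration)' h.py
python3 - <<'E'
from fit import *
im=cv2.imread("pics/top0.png").astype(np.float32)
a=np.radians(-2.46);ex=np.array([np.cos(a),np.sin(a),0]);ey=np.array([-np.sin(a),np.cos(a),0]);C=np.array([545.5,23,30.])
def prof(d,o,L,z):
    g=np.arange(-L,L,.5);acc=0
    for k in o:
        q=np.array([px("top",C+d*t+k+[0,0,z-30]) for t in g],np.float32)
        acc=acc+cv2.remap(im[...,2],q[:,0].reshape(1,-1),q[:,1].reshape(1,-1),cv2.INTER_LINEAR)[0]
    acc/=len(o);h=(acc.max()+np.median(acc))/2;i=np.nonzero(np.diff((acc>h).astype(int)))[0]
    return g[i].round(1)
for z in(30,42):
    print(z,'x+y',prof(ex,[ey*k for k in(46,49,52)],42,z),'x-y',prof(ex,[-ey*k for k in(46,49,52)],42,z))
    print(z,'y',prof(ey,[ex*k for k in(-10,-5,0,5,10)],82,z))
E
```

```text
30 x+y [-34.5 -23.5  25.5  38.5] x-y [-34.5 -23.5  26.   38.5]
30 y [-76.5 -64.5  65.5  78. ]
42 x+y [-36.5 -25.   23.5  36. ] x-y [-36.5 -25.   23.5  36. ]
42 y [-77.  -65.   64.   76.5]
```

The stops' edges put the nest near (546, 23). I'll shift 1.5 mm and lower gradually, watching the force.

Call:
{"fn": "arm_command", "kwargs": {
  "targets": [
    {"hand": -1,"x": 0.0004,"y": 0.0015,"z": 0.01,"yaw": 0},
    {"hand": -1,"x": 0,"y": 0,"z": 0.01,"yaw": 0},
    {"hand": -1,"x": 0,"y": 0,"z": 0.006,"yaw": 0},
    {"hand": -1,"x": 0,"y": 0,"z": 0.004,"yaw": 0},
    {"hand": -1,"x": 0,"y": 0,"z": 0.003,"yaw": 0},
    {"hand": -1,"x": 0,"y": 0,"z": 0,"yaw": 0}
  ]
}}

```text
clock: 7.35
eef_pos: [545.3, 22.9, 37.1]
eef_rot: [-3.141, 0.0, 1.527]
wrist_force: [0.4, -0.4, -3.3]
finger_gap: 39.7
finger_force: 30.0
```

Call:
{"fn": "arm_command", "kwargs": {
  "targets": [
    {"hand": -1,"x": 0,"y": 0,"z": 0.002,"yaw": 0},
    {"hand": -1,"x": 0,"y": 0,"z": 0.001,"yaw": 0},
    {"hand": -1,"x": 0,"y": 0,"z": 0,"yaw": 0}
  ]
}}

```text
clock: 7.65
eef_pos: [545.4, 22.9, 34.4]
eef_rot: [-3.142, -0.0, 1.527]
wrist_force: [-0.9, 0.1, -3.2]
finger_gap: 39.4
finger_force: 30.0
```

Call:
{"fn": "arm_command", "kwargs": {
  "targets": [
    {"hand": -1,"x": 0,"y": 0,"z": 0.001,"yaw": 0},
    {"hand": -1,"x": 0,"y": 0,"z": 0.0005,"yaw": 0},
    {"hand": -1,"x": 0,"y": 0,"z": 0,"yaw": 0},
    {"hand": 0.1,"x": 0,"y": 0,"z": 0,"yaw": 0},
    {"hand": 0.1,"x": 0,"y": 0,"z": 0,"yaw": 0},
    {"hand": 0.1,"x": 0,"y": 0,"z": 0,"yaw": 0}
  ]
}}

```text
clock: 8.25
eef_pos: [545.6, 22.9, 33.2]
eef_rot: [3.141, 0.0, 1.527]
wrist_force: [0.8, -1.0, 0.0]
finger_gap: 51.5
finger_force: 0.0
```

Call:
{"fn": "arm_command", "kwargs": {
  "targets": [
    {"hand": 0.1,"x": 0,"y": 0,"z": -0.02,"yaw": 0},
    {"hand": 0.1,"x": 0,"y": 0,"z": -0.03,"yaw": 0},
    {"hand": 0.1,"x": 0,"y": 0,"z": -0.04,"yaw": 0},
    {"hand": 0.1,"x": 0,"y": 0,"z": -0.04,"yaw": 0},
    {"hand": -1,"x": 0,"y": -0.03,"z": -0.05,"yaw": 0},
    {"hand": -1,"x": 0.03,"y": -0.03,"z": -0.05,"yaw": 0},
    {"hand": -1,"x": 0.04,"y": -0.03,"z": 0,"yaw": 0},
    {"hand": -1,"x": 0.04,"y": 0,"z": 0,"yaw": 0},
    {"hand": -1,"x": 0.04,"y": 0,"z": 0,"yaw": 0},
    {"hand": -1,"x": 0,"y": 0,"z": 0,"yaw": 0}
  ]
}}

```text
clock: 9.25
eef_pos: [472.7, 172.5, 244.1]
eef_rot: [3.141, -0.001, 1.531]
wrist_force: [-0.2, -0.7, -1.0]
finger_gap: 7.1
finger_force: 0.0
```

Run:
```python
from h import *
c=np.zeros((600,800,3),np.uint8)
t=camera("top");s=camera("scene")
c[:,:400]=cv2.resize(t[100:205,190:260],(400,600),interpolation=cv2.INTER_CUBIC)
c[:,400:]=cv2.resize(s[150:270,225:305],(400,600),interpolation=cv2.INTER_CUBIC)
cv2.imwrite("pics/c6.png",c[...,::-1])
```

```text
(no output)
```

View pics/c6.png

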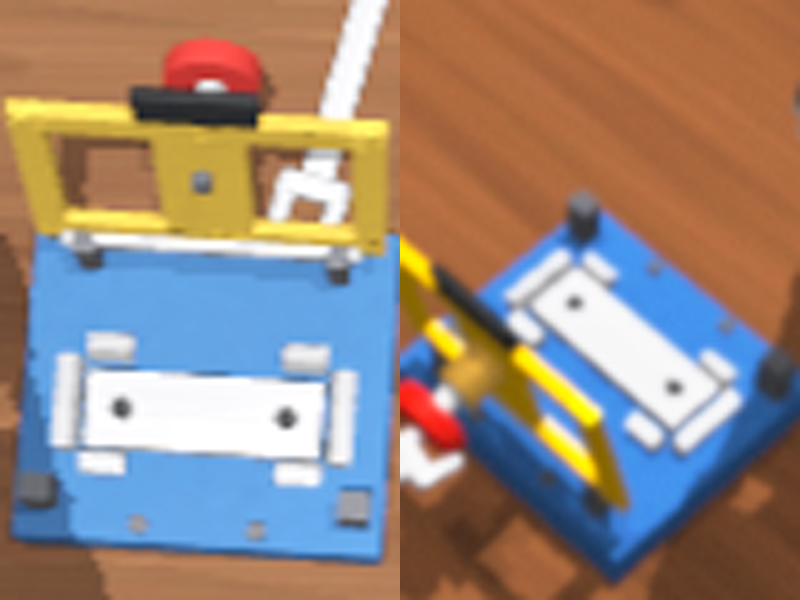

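The strap lies flat inside all six stops (top crop: dots at (121,408) and (286,418)), the fingers are clear, and the lid leans back at about 1.8. Now go over and behind the lid tab.

Call:
{"fn": "arm_command", "kwargs": {
  "targets": [
    {"hand": -1,"x": 0,"y": 0,"z": -0.01,"yaw": 0},
    {"hand": -1,"x": -0.024,"y": 0.039,"z": 0,"yaw": 0},
    {"hand": -1,"x": -0.024,"y": 0.039,"z": 0,"yaw": 0},
    {"hand": -1,"x": -0.024,"y": 0.039,"z": 0,"yaw": 0},
    {"hand": -1,"x": -0.024,"y": 0.039,"z": 0,"yaw": 0},
    {"hand": -1,"x": -0.024,"y": 0.039,"z": 0,"yaw": 0},
    {"hand": -1,"x": -0.024,"y": 0.039,"z": 0,"yaw": 0},
    {"hand": -1,"x": 0,"y": 0,"z": 0.03,"yaw": 0},
    {"hand": -1,"x": 0,"y": 0,"z": 0.034,"yaw": 0},
    {"hand": -1,"x": 0,"y": 0,"z": 0,"yaw": 0}
  ]
}}

```text
clock: 10.35
eef_pos: [699.0, 13.3, 185.4]
eef_rot: [-3.134, 0.0, 1.525]
wrist_force: [0.9, -1.0, -0.6]
finger_gap: 0.4
finger_force: 0.0
```

Call:
{"fn": "arm_command", "kwargs": {
  "targets": [
    {"hand": -1,"x": 0.003,"y": -0.015,"z": -0.005,"yaw": 0},
    {"hand": -1,"x": 0,"y": -0.012,"z": 0,"yaw": 0},
    {"hand": -1,"x": 0,"y": -0.012,"z": 0,"yaw": 0},
    {"hand": -1,"x": 0,"y": -0.012,"z": 0,"yaw": 0},
    {"hand": -1,"x": 0,"y": -0.012,"z": 0,"yaw": 0},
    {"hand": -1,"x": 0,"y": -0.012,"z": 0,"yaw": 0}
  ]
}}

```text
clock: 10.95
eef_pos: [626.3, 20.5, 198.3]
eef_rot: [3.137, 0.0, 1.526]
wrist_force: [4.7, -0.7, -2.4]
finger_gap: 0.3
finger_force: 1.8
```

Call:
{"fn": "arm_command", "kwargs": {
  "targets": [
    {"hand": -1,"x": 0,"y": -0.012,"z": 0,"yaw": 0},
    {"hand": -1,"x": 0,"y": -0.012,"z": 0,"yaw": 0},
    {"hand": -1,"x": 0,"y": -0.012,"z": 0,"yaw": 0},
    {"hand": -1,"x": 0,"y": -0.013,"z": 0,"yaw": 0}
  ]
}}

```text
clock: 11.35
eef_pos: [577.3, 22.7, 198.0]
eef_rot: [3.138, -0.0, 1.526]
wrist_force: [3.1, 0.5, 0.6]
finger_gap: 0.5
finger_force: 1.2
```

Run:
```python
from h import *
s=camera("scene");t=camera("top");c=np.zeros((400,800,3),np.uint8)
c[:,:400]=cv2.resize(t[100:200,190:290],(400,400));c[:,400:]=cv2.resize(s[160:270,210:320],(400,400))
cv2.imwrite("pics/c7.png",c[...,::-1]);print(manip.read_state()['eef_pos'])
```

```text
[576.72821045  22.88811358 197.86463353]
```

View pics/c7.png

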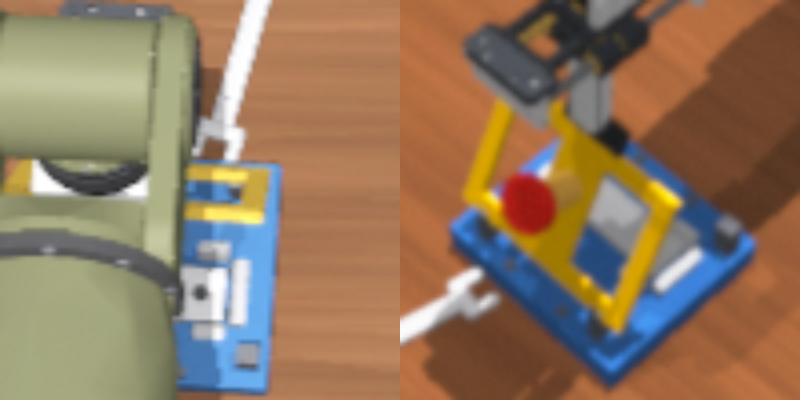

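The lid follows at about 1.1 rad with the finger on the tab. The finger is slightly high, so the next moves go down along the arc.

Call:
{"fn": "arm_command", "kwargs": {
  "targets": [
    {"hand": -1,"x": 0,"y": -0.006,"z": 0.012,"yaw": 0},
    {"hand": -1,"x": 0,"y": -0.01,"z": 0.006,"yaw": 0},
    {"hand": -1,"x": 0,"y": -0.01,"z": 0.006,"yaw": 0},
    {"hand": -1,"x": 0,"y": -0.01,"z": 0.01,"yaw": 0},
    {"hand": -1,"x": 0,"y": -0.01,"z": 0.01,"yaw": 0}
  ]
}}

```text
clock: 11.95
eef_pos: [531.8, 25.0, 152.7]
eef_rot: [3.139, -0.0, 1.526]
wrist_force: [3.1, -0.3, 0.6]
finger_gap: 0.4
finger_force: 1.1
```

Call:
{"fn": "arm_command", "kwargs": {
  "targets": [
    {"hand": -1,"x": 0,"y": -0.008,"z": 0.012,"yaw": 0},
    {"hand": -1,"x": 0,"y": -0.008,"z": 0.012,"yaw": 0}
  ]
}}

```text
clock: 12.15
eef_pos: [515.9, 25.7, 128.4]
eef_rot: [3.139, -0.0, 1.526]
wrist_force: [1.5, 0.0, 0.6]
finger_gap: 0.6
finger_force: 0.9
```

Call:
{"fn": "arm_command", "kwargs": {
  "targets": [
    {"hand": -1,"x": 0,"y": -0.007,"z": 0.011,"yaw": 0},
    {"hand": -1,"x": 0,"y": -0.006,"z": 0.012,"yaw": 0},
    {"hand": -1,"x": 0,"y": -0.003,"z": 0.01,"yaw": 0},
    {"hand": -1,"x": 0,"y": -0.002,"z": 0.01,"yaw": 0},
    {"hand": -1,"x": 0,"y": 0,"z": 0.007,"yaw": 0}
  ]
}}

```text
clock: 12.65
eef_pos: [496.8, 26.9, 76.3]
eef_rot: [-3.141, 0.0, 1.527]
wrist_force: [0.2, -0.1, 1.3]
finger_gap: 0.4
finger_force: 0.7
```

Call:
{"fn": "arm_command", "kwargs": {
  "targets": [
    {"hand": -1,"x": 0,"y": 0,"z": 0.004,"yaw": 0},
    {"hand": -1,"x": 0,"y": 0,"z": 0.003,"yaw": 0},
    {"hand": -1,"x": 0,"y": 0,"z": 0.001,"yaw": 0},
    {"hand": -1,"x": 0,"y": 0,"z": 0,"yaw": 0}
  ]
}}

```text
clock: 13.05
eef_pos: [497.0, 27.0, 70.5]
eef_rot: [-3.142, 0.0, 1.527]
wrist_force: [-11.4, -0.6, 22.8]
finger_gap: 0.2
finger_force: 11.6
```

22.8 N at z = 70.5 means the lid is on its rests. Next: rise and go above the plunger.

Call:
{"fn": "arm_command", "kwargs": {
  "targets": [
    {"hand": -1,"x": 0,"y": 0,"z": -0.02,"yaw": 0},
    {"hand": -1,"x": 0,"y": 0,"z": -0.03,"yaw": 0},
    {"hand": -1,"x": 0,"y": 0,"z": -0.03,"yaw": 0},
    {"hand": -1,"x": -0.001,"y": 0.025,"z": 0,"yaw": 0},
    {"hand": -1,"x": -0.001,"y": 0.024,"z": 0,"yaw": 0},
    {"hand": -1,"x": 0,"y": 0,"z": 0.02,"yaw": 0},
    {"hand": -1,"x": 0,"y": 0,"z": 0,"yaw": 0}
  ]
}}

```text
clock: 13.75
eef_pos: [545.1, 22.8, 126.8]
eef_rot: [-3.138, -0.0, 1.527]
wrist_force: [-1.3, 0.6, -0.1]
finger_gap: 0.8
finger_force: 0.0
```

Run:
```python
from h import *
s=camera("scene")
cv2.imwrite("pics/c8.png",cv2.resize(s[150:270,210:320],None,fx=5,fy=5,interpolation=cv2.INTER_CUBIC)[...,::-1]);p=manip.read_state();print(p['eef_pos'],p['wrist_force'])
```

```text
[545.28533618  22.81896637 128.13134278] [-0.29996049 -0.28714139 -0.15234198]
```

View pics/c8.png

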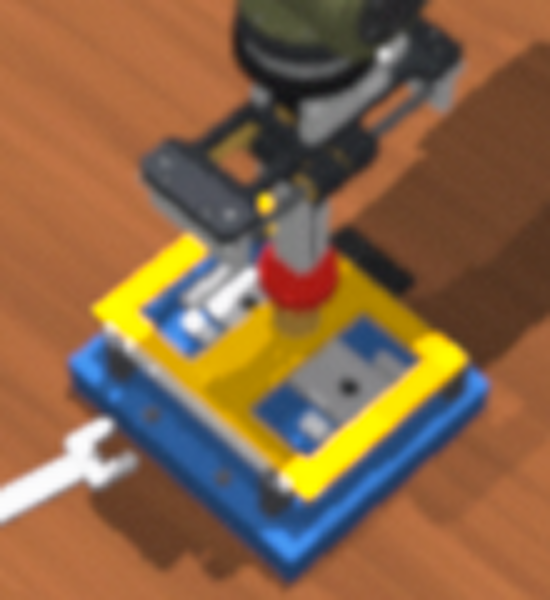

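The lid is shut, the strap shows in the nest through the frame, and the fingertips are over the red head at (300,275). I'll press in small steps.

Call:
{"fn": "arm_command", "kwargs": {
  "targets": [
    {"hand": -1,"x": 0,"y": 0,"z": 0.005,"yaw": 0},
    {"hand": -1,"x": 0,"y": 0,"z": 0.004,"yaw": 0},
    {"hand": -1,"x": 0,"y": 0,"z": 0.004,"yaw": 0},
    {"hand": -1,"x": 0,"y": 0,"z": 0.003,"yaw": 0},
    {"hand": -1,"x": 0,"y": 0,"z": 0,"yaw": 0}
  ]
}}

```text
clock: 14.3
eef_pos: [546.1, 22.8, 113.6]
eef_rot: [3.14, -0.0, 1.527]
wrist_force: [-0.5, -0.3, 7.5]
finger_gap: 0.3
finger_force: 3.7
```

Call:
{"fn": "arm_command", "kwargs": {
  "targets": [
    {"hand": -1,"x": 0,"y": 0,"z": 0.001,"yaw": 0},
    {"hand": -1,"x": 0,"y": 0,"z": 0.001,"yaw": 0},
    {"hand": -1,"x": 0,"y": 0,"z": 0,"yaw": 0}
  ]
}}

```text
clock: 14.6
eef_pos: [546.1, 22.8, 111.9]
eef_rot: [3.14, -0.0, 1.527]
wrist_force: [-2.5, -0.4, 8.3]
finger_gap: 0.5
finger_force: 4.1
```

Call:
{"fn": "arm_command", "kwargs": {
  "targets": [
    {"hand": -1,"x": 0,"y": 0,"z": 0.001,"yaw": 0},
    {"hand": -1,"x": 0,"y": 0,"z": 0.001,"yaw": 0},
    {"hand": -1,"x": 0,"y": 0,"z": 0.0005,"yaw": 0},
    {"hand": -1,"x": 0,"y": 0,"z": 0,"yaw": 0},
    {"hand": -1,"x": 0,"y": 0,"z": 0,"yaw": 0}
  ]
}}

```text
clock: 15.1
eef_pos: [546.2, 22.8, 109.7]
eef_rot: [3.14, -0.0, 1.527]
wrist_force: [-2.7, -0.5, 10.1]
finger_gap: 0.7
finger_force: 5.4
```

Nearly there: the force must rise clearly above 10 N at the stop.

Call:
{"fn": "arm_command", "kwargs": {
  "targets": [
    {"hand": -1,"x": 0,"y": 0,"z": 0.0007,"yaw": 0},
    {"hand": -1,"x": 0,"y": 0,"z": 0,"yaw": 0},
    {"hand": -1,"x": 0,"y": 0,"z": 0,"yaw": 0}
  ]
}}

```text
clock: 15.4
eef_pos: [546.3, 22.9, 109.6]
eef_rot: [3.139, -0.0, 1.527]
wrist_force: [-5.7, 0.1, 17.0]
finger_gap: 0.4
finger_force: 8.5
```

17 N at z = 109.6 is the stop. I'll lift off, move clear and check.

Call:
{"fn": "arm_command", "kwargs": {
  "targets": [
    {"hand": -1,"x": 0,"y": 0,"z": -0.008,"yaw": 0},
    {"hand": -1,"x": 0,"y": 0,"z": -0.012,"yaw": 0},
    {"hand": -1,"x": 0,"y": 0,"z": -0.03,"yaw": 0},
    {"hand": -1,"x": 0,"y": 0,"z": -0.04,"yaw": 0},
    {"hand": -1,"x": -0.03,"y": -0.03,"z": -0.02,"yaw": 0},
    {"hand": -1,"x": -0.04,"y": -0.03,"z": 0,"yaw": 0},
    {"hand": -1,"x": -0.04,"y": -0.03,"z": 0,"yaw": 0},
    {"hand": -1,"x": -0.04,"y": -0.01,"z": 0,"yaw": 0},
    {"hand": -1,"x": -0.04,"y": 0,"z": 0,"yaw": 0},
    {"hand": -1,"x": 0,"y": 0,"z": 0,"yaw": 0}
  ]
}}

```text
clock: 16.4
eef_pos: [436.8, -165.9, 218.1]
eef_rot: [3.141, 0.001, 1.523]
wrist_force: [-0.1, 0.5, -0.3]
finger_gap: 0.7
finger_force: 0.0
```

Run:
```python
from h import *
t=camera("top");s=camera("scene");c=np.zeros((500,800,3),np.uint8)
c[:,:400]=cv2.resize(t[90:215,165:265],(400,500),interpolation=cv2.INTER_CUBIC);c[:,400:]=cv2.resize(s[150:275,210:310],(400,500),interpolation=cv2.INTER_CUBIC)
cv2.imwrite("pics/c9.png",c[...,::-1]);p=manip.read_state();print(p['clock'],p['eef_pos'])
print('head up/down px',px('scene',(545.8,23,123.5)),px('scene',(545.8,23,109.5)))
```

```text
16.5 [ 437.26188168 -162.92937781  217.78916518]
head up/down px (np.float64(269.47907397043025), np.float64(202.18652469710176)) (np.float64(269.392467098794), np.float64(205.0028220358725))
```

View pics/c9.png

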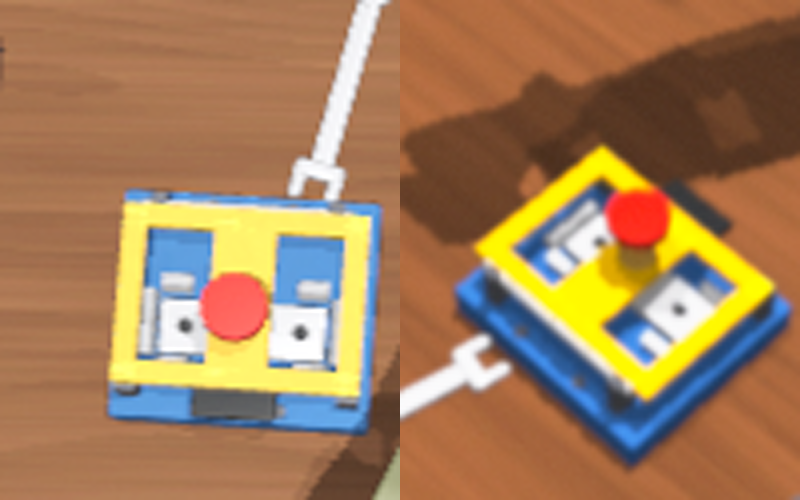

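The lid is shut and level, the head is back up (scene (269,203)), the strap is in the nest and the arm is clear. Handing in.

```bash
python3 -c "
from cell import manip
print(manip.sign_off())"
```

```text
the job is handed in; nothing more can be done
None
```

The job is handed in: the strap lies flat in the nest, the lid is shut over it, the plunger was pressed to its stop (17 N) and sprang back up, the arm is clear, and the can, wrench and tray were left alone.

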